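# Close the calligrapher's writing case without a bang

### The job

The lid of the wooden writing case stands open, leaning back past upright: push it forward over its balance point with a finger, catch it on a finger (the back of one serves best) while it is falling and still well open, and lower it gently until it is fully shut, never letting it slam. Nothing needs to be gripped. Do not pick up or shift anything else: the ink stick and seal in the case and the other things on the table stay where they are, and the robot ends clear of everything.

Things in the scene. Friction and masses are not known exactly. Their poses are not given: they have to be found in the camera images.
- case: wooden writing case, an open tray fixed to the table: 126 mm deep (its x), 240 mm wide (its y), 70 mm high, walls 7 mm. Origin under its centre; its x axis points from its front, the tab side (turned roughly to the robot's left), to the hinge side (robot's right), z up.
- lid (a joint): lid angle, rad: 0 shut on the rim, 1.571 upright, 1.9 its stop. Starts at rest at 1.6 to 1.8, held by hinge friction of 0.07 N m. Tipped forward it falls by itself from somewhere between 1.3 and 1.1, slowly at first (2 to 5 s to shut), landing at 0.7 to 1.3 rad/s unless caught (damping 0.14 N m s/rad, lid about 0.3 kg). Landing faster than 0.5 rad/s is a slam: even a drop off a finger's thickness.
- lid_hinge (a point): point on the hinge axis at the middle of its length: 63 mm from the case's centre along the case's x, 70.5 mm above the table. The hinge axis is parallel to the case's y. Its axes turn with the lid and equal the case's when shut.
- lid_tab (a point): middle of the end of the lid's brass tab, on its inner face (underside when shut), 154 mm from the hinge. Lid: panel 126 x 240 x 8 mm, tab 110 mm wide, 6 mm thick at its free edge, inner faces in one plane through the hinge axis. Shut, the tab stands out 28 mm beyond the case's front, 70.5 mm up, with free space below so a finger can come away from under it.
- inkstick: loose black ink stick, 22 x 85 x 12 mm, lying inside the case; origin under its centre
- seal: loose square stone seal, 24 x 24 x 45 mm, standing inside the case; origin under its centre
- ink_cup: small brown earthenware cup, 68 mm across, 34 mm high, standing off the end of the case farther from the robot, tab side; origin under its centre
- water_cup: a second cup like it, off the end nearer the robot, tab side; origin under its centre
- bowl: white porcelain bowl, 110 mm across, 45 mm high; origin under its centre
- brush_rest: dark iron brush rest, 30 x 130 x 30 mm, a row of five points; origin under its centre
- phone: phone lying flat, 75 x 155 x 9 mm; origin under its centre

How it is judged:
By the outcome, as a careful person would: the job done as asked, in the order asked, and still so for the second after the job is handed in, with the robot touching nothing.
It also fails if it takes over 48 s, if anything falls off the work surface, if the arm or the gripper's body presses on something with over 40 N, if the wrist force passes 120 N, or if a joint passes its speed limit or range.

### The arm

A 6-joint arm with a two-finger parallel gripper is mounted at the origin on the work surface. World frame = base frame: x ahead of the robot, y to its left, z up, the work surface at z = 0. Lengths are in mm, angles in rad, forces in N, time in s.
With the tool pointing down it reaches from about 350 to 875 mm from the base axis. Payload 4.2 kg.
Tool frame: the origin (TCP) lies midway between the tips of the shut fingers; the grasp point (between the pads) lies 19 mm behind it; z points along the fingers, y is the line along which they close (so a half turn about z gives the same grasp; the last joint's range is limited). The gripper opens to 85 mm and grips with 20 to 120 N. Pads are 22 mm wide; open, the fingers measure 114 mm over their backs; the gripper's body (76 mm by 85 mm) begins 54 mm behind the grasp point. The pads swing forward as they close: fully open they stand 13 mm farther back than shut.
Start: joints at [-1.046, 0.385, 0.008, 0, -1.194, -0.259], TCP at [164.192, -603.026, 194.312] pointing down, gripper open.
Joint ranges: [-3.14, 3.14], [-1.21, 2.06], [-1.07, 1.41], [-3.16, 2.05], [-2.99, -0.16], [-3.1, 3.1]. Speed limits (rad/s): [2.79, 2.79, 3.14, 3.14, 3.14, 3.14].

### API

Orientations are given as a unit quaternion [w, x, y, z].
In Python, from rig import sense, camera, camera_model, sign_off gives the robot as it stands. The module is installed in compiled form; this text tells all that it offers.
- The arm moves only by the tool jog_arm, never from a script. Its argument "plan" is one flat list of numbers, 7 for each row, row after row: the shift along the tool's x, y, z in mm, then the turn, a rotation vector about the tool's x, y, z in rad, then the finger opening in mm, from 0 to 85.4. A call has 1 to 20 rows; each row is the pose to reach, as a shift and turn from the pose commanded when the call began, along the tool's axes at that moment; what a row does not reach only later rows make up. A row lasts 1/8 s, in which the tool goes at most 62.5 mm and 10.7 degrees, less where a joint would pass 70% of its speed; a pose out of reach is approached as far as the arm can. A call with a gripper value outside its range is refused whole. The fingers move at their own pace and stop on an object; "newtons" is the grip in N (left out, the last holds). Time passes only in rows, so rows that repeat a pose let the fingers close. It gives the time, the measured TCP pose, the force, the opening and the grip force at its end, in the units of the state.
- sense(): the state, without advancing time (a new reading comes with each control period).
- camera(name): name is "side" or "top" or "wrist"; returns the picture (420x560x3 uint8, red, green, blue); there is no depth.
- camera_model(name): a dict with "K" (3x3 intrinsics, pixels), "R" (3x3) and "t" (3): a world point X has camera coordinates R X + t. Camera axes: x right, y down, z forward; pixel columns grow to the right and rows downward; lengths in mm; the calibration is good to about 2 mm. A picture is of the moment at which its call begins: read the wrist's pose just before it. camera_model takes no time and is no camera call; for the wrist camera it gives the pose at the moment of the call.
- sign_off(): hands the job in; it is judged then, once.
The state is a dict: "t": time; "joint_positions": joint angles; "joint_vel": joint speeds; "effort": joint torques, N m; "ee_pos": TCP position; "tool_rot": TCP orientation; "contact_force": force on the tool from outside, world axes, zero at the start; "ft_torque": the same for the moment, N m; "finger_gap": opening from 0.0 (shut) to 1.0 (fully open); "grip_force": force on a finger pad.
Only numpy, scipy, OpenCV 4.12 (cv2) and the standard library are available. Lean on these libraries where they do the work, as an engineer would, in place of code of your own. Each camera call takes 0.05 s, during which the arm holds its last target. There are 200 camera calls.

## Working session

There is one attempt and no reset: what is moved stays moved. The work goes in short steps, Python scripts to look and compute and a tool call to move; the robot and the scene stay as the last step left them, time stands still between calls to the robot, and variables do not carry over. Pictures are saved under pics/ and viewed, at most 10 in all, crops included, and the job is handed in when it is done.

Besides the shell and the picture viewer there is one more tool, called after "Request:" in YAML: its name, and indented under it one key for each argument. jog_arm: Moves the arm, as the interface text tells. Its arguments: {"type":"object","properties":{"plan":{"type":"array"},"newtons":{"type":"number"}},"required":["plan"]}

```bash
mkdir -p pics
python3 - <<'E'
from rig import *
import cv2,numpy as np
s=sense();print(s)
for n in("side","top"):
    im=camera(n);cv2.imwrite(f"pics/{n}0.png",im[:,:,::-1]);m=camera_model(n);print(n,m)
E
```

```text
{'t': 0.0, 'joint_positions': array([-1.04642948e+00,  3.85551505e-01,  6.58857906e-03, -5.12160035e-04,
       -1.19401104e+00, -2.58588375e-01]), 'joint_vel': array([-0.00126862,  0.00078284, -0.00182145,  0.00010263, -0.0008715 ,
        0.00053048]), 'effort': array([-9.57484008e-04, -3.92290521e+01,  1.88405210e+01,  4.18633237e+00,
       -4.65627600e-03, -2.01936942e-06]), 'ee_pos': array([ 163.98779419, -602.38911209,  193.20820977]), 'tool_rot': array([-1.95436362e-04, -1.32404726e-01,  9.91195110e-01,  1.09726014e-03]), 'contact_force': array([-0.15867243,  0.40593253,  0.38159181]), 'ft_torque': array([ 0.04101871, -0.01794336,  0.01585991]), 'grip_force': 0.0, 'finger_gap': 0.9990330484446134}
side {'K': array([[434.22931418,   0.        , 271.88462698],
       [  0.        , 434.22931418, 212.51410635],
       [  0.        ,   0.        ,   1.        ]]), 'R': array([[-0.98428724, -0.17490464, -0.02422801],
       [-0.07462299,  0.5363952 , -0.84066141],
       [ 0.16003137, -0.82564433, -0.54101886]]), 't': array([ 496.29245357,  110.59521962, 1160.79259533])}
top {'K': array([[426.70820116,   0.        , 281.81358839],
       [  0.        , 426.70820116, 213.74476538],
       [  0.        ,   0.        ,   1.        ]]), 'R': array([[-0.004267  , -0.99998161, -0.00430952],
       [-0.99364919,  0.00472448, -0.11242319],
       [ 0.11244148,  0.00380244, -0.99365107]]), 't': array([ -14.63827452,  501.46908833, 1160.61793216])}
```

View pics/top0.png

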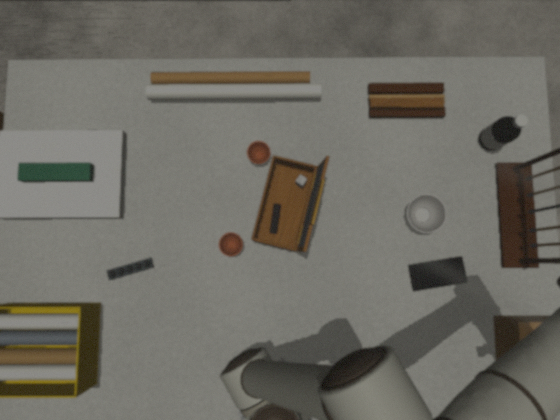

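View pics/side0.png

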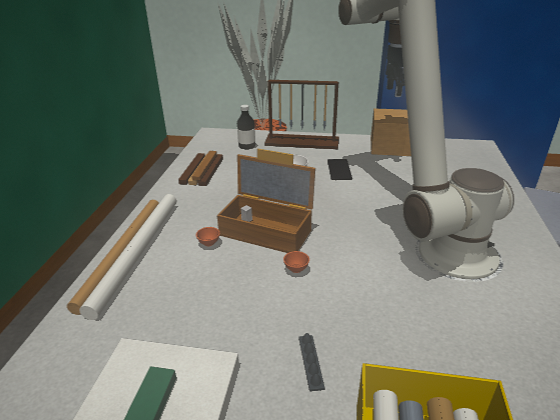

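Run:
```python
import cv2
a=cv2.imread("pics/top0.png")[140:265,230:345];b=cv2.imread("pics/side0.png")[140:280,190:330]
a=cv2.resize(a,None,fx=4,fy=4,interpolation=2);a=cv2.resize(a,(0,0),fx=.85,fy=.85)
b=cv2.resize(b,(391,391),interpolation=2)
import numpy as np
o=np.zeros((430,790,3),np.uint8);o[:a.shape[0],:a.shape[1]]=a;o[:391,395:786]=b
cv2.imwrite("pics/z.png",cv2.convertScaleAbs(o,alpha=1.5));print(a.shape)
```

```text
(425, 391, 3)
```

View pics/z.png

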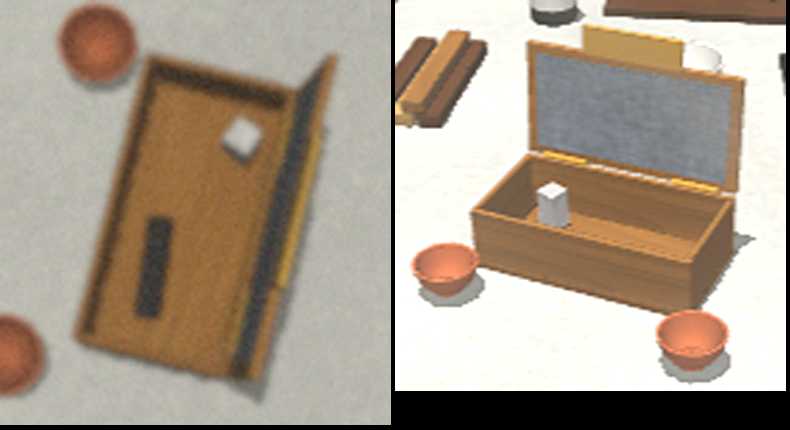

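```bash
cat > h.py <<'E'
import numpy as np
from scipy.spatial.transform import Rotation as Ro
def proj(m,X):
    c=np.asarray(X)@m["R"].T+m["t"];p=c@m["K"].T;return p[...,:2]/p[...,2:]
def case2w(q,P): # q=x,y,yaw
    return np.asarray(P,float)@Ro.from_euler('z',q[2]).as_matrix().T+[q[0],q[1],0]
def lidpt(r,y,a,n=0): # distance r from hinge, y along, n outward (top side) offset
    return [63-r*np.cos(a)+n*np.sin(a),y,70.5+r*np.sin(a)+n*np.cos(a)]
E
python3 - <<'E'
from h import *
from rig import *
from scipy.optimize import least_squares
T=camera_model("top");S=camera_model("side")
t=lambda u,v:(230+u/3.4,140+v/3.4)
s=lambda u,v:(190+(u-395)/2.793,140+v/2.793)
# case x to robot right (-y world): yaw ~ -pi/2; case y = world +x (far)
def res(q):
    a=q[3]
    tp=[(-63,120,70),(-63,-120,70)]; to=[t(149,54),t(78,342)]
    sp=[(-63,120,70),(-63,-120,70),(-63,-120,0),(-63,120,0),(63,-120,70),lidpt(126,120,a),lidpt(126,-120,a),lidpt(154,55,a),lidpt(154,-55,a)]
    so=[s(474,211),s(694,262),s(690,311),s(477,262),s(733,197),s(531,43),s(742,78),s(585,27),s(683,40)]
    return np.r_[(proj(T,case2w(q,tp))-to).ravel(),(proj(S,case2w(q,sp))-so).ravel()]
f=least_squares(res,[470,0,-1.6,1.7],x_scale=[100,100,1,1],loss='soft_l1');q=f.x
print(q,f.fun.round(1))
print("hinge",case2w(q,[63,0,70.5]),"tab",case2w(q,lidpt(154,0,q[3])))
np.save("q.npy",q)
# other objects approx: cups, z rim 34
def ray(m,p,z):
    d=m["R"].T@np.linalg.solve(m["K"],[p[0],p[1],1]);c=-m["R"].T@m["t"];return c+d*(z-c[2])/d[2]
for n,p,z in(("inkcup",t(97,44),34),("water",t(3,355),34),("bowl",(425,214),45)):print(n,ray(T,p,z))
E
```

```text
[525.81770013 -27.73088214  -1.8196311    1.64104772] [ 0.1 -0.7 -1.  -0.  -0.8 -1.4 -0.3 -0.8  1.   2.7  0.4  0.6  2.1 -1.3
 -1.6 -1.2  1.2  0.2 -0.9 -1.2  0.3  0.3]
hinge [510.30238867 -88.79048507  70.5       ] tab [507.64020309 -99.26736105 224.12014138]
inkcup [673.53609884  47.97251507  34.        ]
water [416.49199729 123.58321592  34.        ]
bowl [ 496.93065641 -409.64027568   45.        ]
```

```bash
cat >> h.py <<'E'
def wxyz(q): return Ro.from_quat(np.r_[q[1:],q[0]])
def toolrot(q,b): # tool z at b below horizontal toward hinge, tool y = -n
    d=[np.cos(b),0,-np.sin(b)];n=np.array([np.sin(b),0,np.cos(b)])
    return Ro.from_euler('z',q[2])*Ro.from_matrix(np.c_[np.cross(-n,d),-n,d])
def rel(s,p,R):
    R0=wxyz(s["tool_rot"]);return np.r_[R0.inv().apply(p-s["ee_pos"]).round(0),(R0.inv()*R).as_rotvec().round(3)]
def push(q,a,op,back=8,r=130,n=7): # rear pad on the outer face, tips at r
    d=np.array([np.cos(a),0,-np.sin(a)]);N=np.array([np.sin(a),0,np.cos(a)])
    P=np.array(lidpt(r,0,a))+d*back+N*(n-op/2)
    return case2w(q,P),toolrot(q,a)
def catch(q,a,b,op,back=8,ov=15):
    d=np.array([np.cos(b),0,-np.sin(b)]);N=np.array([np.sin(b),0,np.cos(b)])
    P=np.array(lidpt(154,0,a))+d*(ov+back)+N*op/2
    return case2w(q,P),toolrot(q,b)
E
python3 - <<'E'
from h import *
from rig import *
q=np.load("q.npy");s=sense()
p=case2w(q,[77,0,285]);print(p,toolrot(q,np.pi/2).as_matrix().round(2))
print(rel(s,p,toolrot(q,np.pi/2)))
E
```

```text
[ 506.85454167 -102.35928572  285.        ] [[-0.97  0.25 -0.  ]
 [ 0.25  0.97 -0.  ]
 [ 0.   -0.   -1.  ]]
[-4.62e+02  3.93e+02 -9.10e+01  2.00e-03 -1.00e-03  5.14e-01]
```

Request:
jog_arm:
  plan: [0,0,-60,0,0,0,85,-462,393,-91,0,0,0.514,85,-462,393,-91,0,0,0.514,85,-462,393,-91,0,0,0.514,85,-462,393,-91,0,0,0.514,85,-462,393,-91,0,0,0.514,85,-462,393,-91,0,0,0.514,85,-462,393,-91,0,0,0.514,85,-462,393,-91,0,0,0.514,85,-462,393,-91,0,0,0.514,85,-462,393,-91,0,0,0.514,85,-462,393,-91,0,0,0.514,85,-462,393,-91,0,0,0.514,85,-462,393,-91,0,0,0.514,85,-462,393,-91,0,0,0.514,85,-462,393,-91,0,0,0.514,85]

```text
t: 2.1
ee_pos: [506.4, -103.1, 285.5]
tool_rot: [0.0, 0.124, 0.992, 0.0]
contact_force: [-0.3, -0.1, -0.1]
finger_gap: 0.993
grip_force: 0.0
```

Run:
```python
from h import *
from rig import *
import cv2
q=np.load("q.npy");s=sense();print(s)
m=camera_model("wrist");im=camera("wrist")[:,:,::-1].copy();a=q[3]
for P in [lidpt(154,55,a),lidpt(154,-55,a),lidpt(126,120,a),lidpt(126,-120,a),lidpt(154,55,a,6),(-63,120,70),(-63,-120,70)]:
    u=proj(m,case2w(q,P));print(u);cv2.circle(im,tuple(int(v) for v in u),3,(0,0,255),1)
cv2.imwrite("pics/w1.png",im)
```

```text
{'t': 2.1, 'joint_positions': array([ 1.13487765e-01,  1.44755180e-01, -9.31759203e-02, -1.62160646e-06,
       -1.33255086e+00, -1.93367416e+00]), 'joint_vel': array([ 0.00617477,  0.00296589,  0.00138345, -0.00085127, -0.00081073,
        0.000732  ]), 'effort': array([-9.24499298e-03, -2.75278294e+01,  1.96976799e+01,  4.37791541e+00,
       -4.52885224e-04,  3.67651528e-04]), 'ee_pos': array([ 506.44358552, -103.11091225,  285.47651332]), 'tool_rot': array([1.52561764e-04, 1.24372328e-01, 9.92235607e-01, 3.78515257e-05]), 'contact_force': array([-0.28856099, -0.13979654, -0.13779424]), 'ft_torque': array([ 0.02217655, -0.02331718,  0.01969357]), 'grip_force': 0.0, 'finger_gap': 0.9932812522550172}
[287.19148407 271.16312527]
[287.72750706 127.15168401]
[288.69239148 319.08928163]
[290.30512921  27.42598782]
[279.49805505 270.90173899]
[394.4785028  255.64049238]
[417.82072421  46.76541395]
```

View pics/w1.png

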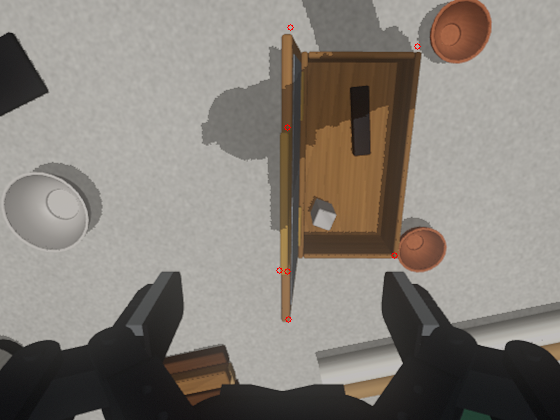

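Run:
```python
from h import *
from rig import *
q=np.load("q.npy");s=sense();np.set_printoptions(suppress=True)
print(rel(s,*push(q,1.64,60,n=25)))
for a in np.arange(1.64,1.05,-.1):print(a.round(2),rel(s,*push(q,a,60)))
```

```text
[-0.    11.    93.    -0.069  0.    -0.   ]
1.64 [-0.    29.    92.    -0.069  0.    -0.   ]
1.54 [-0.    41.    94.     0.031  0.    -0.   ]
1.44 [-0.    53.    97.     0.131  0.    -0.   ]
1.34 [ -0.     65.    101.      0.231   0.     -0.   ]
1.24 [ -0.     76.    107.      0.331   0.     -0.   ]
1.14 [ -0.     87.    114.      0.431   0.     -0.   ]
```

Request:
jog_arm:
  plan: [0,11,50,-0.069,0,0,60,0,11,93,-0.069,0,0,60,0,11,93,-0.069,0,0,60,0,11,93,-0.069,0,0,60,0,11,93,-0.069,0,0,60,0,20,92,-0.069,0,0,60,0,25,92,-0.069,0,0,60,0,29,92,-0.069,0,0,60,0,33,93,-0.036,0,0,60,0,37,93,-0.003,0,0,60,0,41,94,0.031,0,0,60,0,45,95,0.064,0,0,60,0,49,96,0.097,0,0,60,0,53,97,0.131,0,0,60,0,57,98,0.164,0,0,60,0,61,100,0.197,0,0,60]

```text
t: 4.15
ee_pos: [521.9, -43.0, 185.3]
tool_rot: [-0.012, 0.123, 0.987, -0.098]
contact_force: [-0.2, 0.5, -0.7]
finger_gap: 0.709
grip_force: 0.0
```

Run:
```python
from h import *
from rig import *
import cv2
q=np.load("q.npy");s=sense();print(s["t"],s["ee_pos"],s["finger_gap"],s["contact_force"],s["joint_positions"])
m=camera_model("side");im=camera("side")[:,:,::-1].copy()
z=cv2.resize(im[100:280,180:360],None,fx=3.3,fy=3.3,interpolation=2)
for a in(1.4,1.35):
  for P in [lidpt(126,120,a),lidpt(126,-120,a)]:
    u=(proj(m,case2w(q,P))-[180,100])*3.3;cv2.circle(z,tuple(int(v) for v in u),4,(0,0,255) if a==1.4 else (0,255,0),1)
cv2.imwrite("pics/s1.png",z)
```

```text
4.15 [521.86213028 -42.98516254 185.33395082] 0.7085970235178728 [-0.15437358  0.48733197 -0.70619114] [ 0.33518315  0.24958208 -0.2970332   0.18213727 -1.14051381 -2.2398338 ]
```

View pics/s1.png

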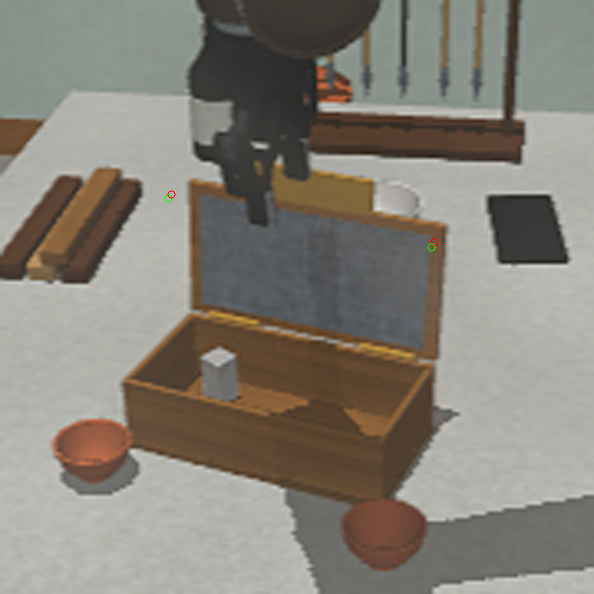

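Run:
```python
from h import *
from rig import *
q=np.load("q.npy");s=sense()
R=wxyz(s["tool_rot"]);m=camera_model("side")
f=lambda p:((proj(m,p)-[180,100])*3.3).round(0)
for l in([0,0,0],[0,30,-8],[0,-30,-8],[0,30,-30],[0,-30,-30]):
    p=s["ee_pos"]+R.apply(l);c=(p-[q[0],q[1],0])@Ro.from_euler('z',q[2]).as_matrix();print(l,p.round(),c.round(),f(p))
for a in(1.65,1.6,1.55,1.5,1.45,1.4):print(a,[f(case2w(q,lidpt(r,y,a))) for r,y in((126,120),(126,-120),(154,55),(154,-55))],lidpt(140,0,a,6))
```

```text
[0, 0, 0] [522. -42. 185.] [ 15.  -0. 185.] [286. 242.]
[0, 30, -8] [530. -12. 187.] [-16.  -0. 187.] [269. 257.]
[0, -30, -8] [515. -69. 198.] [ 43.  -0. 198.] [299. 213.]
[0, 30, -30] [531.  -8. 208.] [-20.  -0. 208.] [266. 235.]
[0, -30, -30] [516. -65. 220.] [ 39.  -0. 220.] [296. 192.]
1.65 [array([189., 179.]), array([447., 224.]), array([255., 160.]), array([375., 180.])] [np.float64(80.05811460366625), 0, np.float64(209.58637865070824)]
1.6 [array([186., 181.]), array([445., 227.]), array([251., 163.]), array([371., 183.])] [np.float64(73.08537474042946), 0, np.float64(210.265107292003)]
1.55 [array([182., 184.]), array([442., 230.]), array([247., 166.]), array([368., 187.])] [np.float64(66.0874266927032), 0, np.float64(210.59449595332853)]
1.5 [array([179., 187.]), array([440., 234.]), array([243., 170.]), array([364., 191.])] [np.float64(59.08176168614592), 0, np.float64(210.57372133457383)]
1.45 [array([175., 191.]), array([437., 238.]), array([239., 175.]), array([361., 196.])] [np.float64(52.085890234794206), 0, np.float64(210.20283536146658)]
1.4 [array([172., 195.]), array([434., 242.]), array([235., 179.]), array([357., 201.])] [np.float64(45.117298373897015), 0, np.float64(209.48276505578588)]
```

Run:
```python
from h import *
from rig import *
import cv2
im=camera("wrist")[:,:,::-1]
z=cv2.resize(camera("side")[130:195,225:300,::-1],None,fx=6,fy=6,interpolation=0)
o=np.zeros((600,800,3),np.uint8);o[:300,:400]=cv2.resize(im,(400,300));o[:390,400:800]=z[:,:400];cv2.imwrite("pics/c2.png",cv2.convertScaleAbs(o,alpha=1.7))
print(sense()["t"])
```

```text
4.3
```

View pics/c2.png

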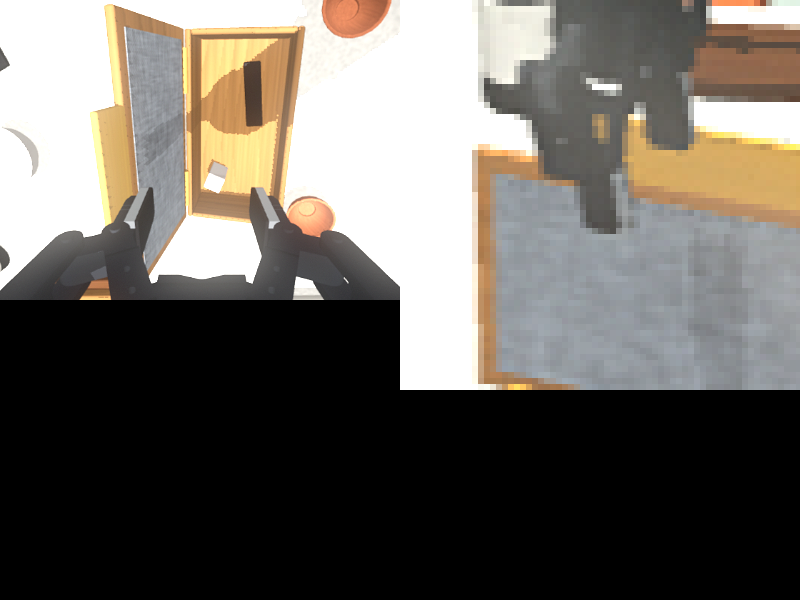

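Run:
```python
from h import *
from rig import *
q=np.load("q.npy");s=sense();R=wxyz(s["tool_rot"]);m=camera_model("wrist");k=400/560
C=-m["R"].T@m["t"];print("cam in tool",R.inv().apply(C-s["ee_pos"]),"axis",R.inv().apply(m["R"][2]))
for l in([0,0,0],[11,30,-8],[-11,30,-8],[11,-30,-8],[-11,-30,-8],[11,-30,-40],[11,30,-40],[0,30,-38]):
    print(l,(proj(m,s["ee_pos"]+R.apply(l))*k).round(),)
for a in(1.7,1.64,1.5):print(a,[(proj(m,case2w(q,lidpt(r,y,a)))*k).round() for r,y in((126,120),(126,-120),(154,55),(154,-55))])
print([(proj(m,case2w(q,p))*k).round() for p in((-63,120,70),(-63,-120,70),(63,120,70),(63,-120,70))])
```

```text
cam in tool [ 8.07524236e+01  8.75208053e-02 -1.80347928e+02] axis [-3.17650518e-01 -4.17024042e-04  9.48207770e-01]
[0, 0, 0] [202. 170.]
[11, 30, -8] [242. 161.]
[-11, 30, -8] [241. 188.]
[11, -30, -8] [161. 161.]
[-11, -30, -8] [163. 188.]
[11, -30, -40] [153. 181.]
[11, 30, -40] [250. 181.]
[0, 30, -38] [248. 195.]
1.7 [array([133., 286.]), array([101.,  -2.]), array([105., 250.]), array([ 84., 106.])]
1.64 [array([140., 288.]), array([112.,  -3.]), array([116., 252.]), array([ 96., 107.])]
1.5 [array([158., 291.]), array([137.,  -4.]), array([143., 257.]), array([129., 108.])]
[array([278., 224.]), array([301.,  21.]), array([184., 213.]), array([180.,  25.])]
```

```bash
sed -i 's/back=8/back=41/g' h.py
python3 - <<'E'
from h import *
from rig import *
q=np.load("q.npy");s=sense();np.set_printoptions(suppress=True)
R=wxyz(s["tool_rot"])
up=np.array([0,0,1])
print(rel(s,s["ee_pos"]+45*up,R))
p,r=push(q,1.64,60,n=25);print(rel(s,p+60*up,r));print(rel(s,p,r))
for a in np.arange(1.64,1.3,-.1):print(a.round(2),rel(s,*push(q,a,60)))
E
```

```text
[  0.  -9. -44.   0.   0.   0.]
[ -0.    -54.    -25.     -0.267  -0.001   0.002]
[ -0.    -43.     34.     -0.267  -0.001   0.002]
1.64 [ -0.    -25.     30.     -0.267  -0.001   0.002]
1.54 [ -0.    -16.     30.     -0.167  -0.001   0.002]
1.44 [-0.    -7.    31.    -0.067 -0.001  0.002]
1.34 [-0.     2.    33.     0.033 -0.001  0.002]
```

Request:
jog_arm:
  plan: [0,-9,-44,0,0,0,60,0,-9,-44,0,0,0,60,0,-54,-25,-0.267,0,0,60,0,-54,-25,-0.267,0,0,60,0,-54,-25,-0.267,0,0,60,0,-43,34,-0.267,0,0,60,0,-43,34,-0.267,0,0,60,0,-34,32,-0.267,0,0,60,0,-29,31,-0.267,0,0,60,0,-25,30,-0.267,0,0,60,0,-22,30,-0.234,0,0,60,0,-19,30,-0.2,0,0,60,0,-16,30,-0.167,0,0,60,0,-13,30,-0.134,0,0,60,0,-10,31,-0.1,0,0,60,0,-7,31,-0.067,0,0,60,0,-4,32,-0.034,0,0,60,0,-1,32,0,0,0,60]

```text
t: 6.55
ee_pos: [520.3, -50.1, 154.9]
tool_rot: [-0.012, 0.123, 0.987, -0.098]
contact_force: [-0.2, 0.1, 0.1]
finger_gap: 0.703
grip_force: 0.3
```

Run:
```python
from h import *
from rig import *
import cv2
q=np.load("q.npy");s=sense();print(s["t"],s["ee_pos"],s["contact_force"])
im=camera("wrist")[:,:,::-1]
z=cv2.resize(camera("side")[130:230,220:320,::-1],None,fx=4,fy=4,interpolation=0)
o=np.zeros((400,800,3),np.uint8);o[:300,:400]=cv2.resize(im,(400,300));o[:400,400:800]=z;cv2.imwrite("pics/c3.png",cv2.convertScaleAbs(o,alpha=1.4))
m=camera_model("side")
for a in(1.65,1.5,1.4,1.3,1.2):print(a,[((proj(m,case2w(q,lidpt(126,y,a)))-[220,130])*4+[400,0]).round() for y in(120,-120)])
np.set_printoptions(suppress=True)
for a in np.arange(1.34,.99,-.05):print(a.round(2),rel(s,*push(q,a,60)))
```

```text
6.55 [520.32378269 -50.0605593  154.9212639 ] [-0.18598402  0.11469564  0.06457324]
1.65 [array([469.,  96.]), array([782., 152.])]
1.5 [array([457., 107.]), array([773., 164.])]
1.4 [array([448., 116.]), array([766., 174.])]
1.3 [array([440., 126.]), array([760., 186.])]
1.2 [array([433., 139.]), array([753., 199.])]
1.34 [0.    3.    2.    0.033 0.001 0.001]
1.29 [0.    8.    4.    0.083 0.001 0.   ]
1.24 [ 0.    12.     5.     0.133  0.001  0.   ]
1.19 [ 0.    16.     7.     0.183  0.001  0.   ]
1.14 [ 0.    20.     9.     0.233  0.001  0.   ]
1.09 [ 0.    24.    12.     0.283  0.001  0.   ]
1.04 [ 0.    28.    14.     0.333  0.002  0.   ]
0.99 [ 0.    32.    17.     0.383  0.002  0.   ]
```

View pics/c3.png

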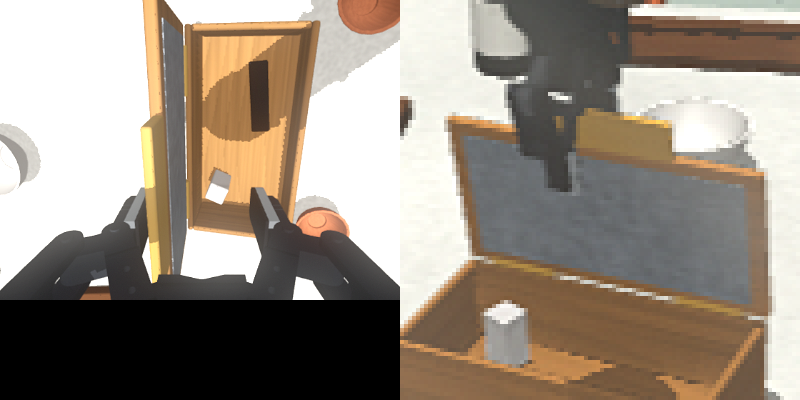

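Request:
jog_arm:
  plan: [0,3,2,0.033,0,0,60,0,6,3,0.058,0,0,60,0,8,4,0.083,0,0,60,0,10,4,0.108,0,0,60,0,12,5,0.133,0,0,60,0,14,6,0.158,0,0,60,0,16,7,0.183,0,0,60,0,18,8,0.208,0,0,60,0,20,9,0.233,0,0,60,0,22,10,0.258,0,0,60,0,24,12,0.283,0,0,60,0,24,12,0.283,0,0,60,0,24,12,0.283,0,0,60,0,24,12,0.283,0,0,60]

```text
t: 8.4
ee_pos: [525.2, -29.9, 137.8]
tool_rot: [-0.029, 0.12, 0.964, -0.236]
contact_force: [-0.0, 1.1, -0.1]
finger_gap: 0.7
grip_force: 0.0
```

```bash
cat > look.py <<'E'
from h import *
from rig import *
import cv2,sys
np.set_printoptions(suppress=True)
q=np.load("q.npy");s=sense();print(s["t"],s["ee_pos"],s["contact_force"],s["grip_force"],s["joint_positions"].round(2))
m=camera_model("side");im=camera("side");cv2.imwrite(f"pics/{sys.argv[1]}.png",im[:,:,::-1])
# fit lid angle: gray-slate vs brown rim: count edge agreement along the near end edge of lid (r 30..126,y=-120) 
g=cv2.GaussianBlur(im,(3,3),0).astype(float)
def val(P):
    u=proj(m,case2w(q,P)).astype(np.float32);return cv2.remap(g,u[:,0].reshape(-1,1),u[:,1].reshape(-1,1),1)[:,0]
best=[]
for a in np.arange(0,1.6,.02):
    ys=np.linspace(-110,-70,20)
    o=val([lidpt(133,y,a) for y in ys]);i=val([lidpt(121,y,a) for y in ys]);
    best.append((np.abs(o-i).sum(1).mean(),round(a,2)))
print(sorted(best)[::-1][:5])
E
python3 look.py l1
python3 - <<'E'
from h import *
from rig import *
np.set_printoptions(suppress=True)
q=np.load("q.npy");s=sense()
for a,b in zip(np.arange(.85,-.01,-.05),np.linspace(1.1,.7,18)):print(a.round(2),b.round(2),rel(s,*catch(q,a,b,60)))
E
```

```text
8.4 [525.18523261 -29.93506071 137.84114262] [-0.01446194  1.10309594 -0.05517008] 0.0 [ 0.47  0.38 -0.39  0.39 -1.16 -2.51]
[(np.float64(127.849267578125), np.float64(1.1)), (np.float64(120.1857421875), np.float64(1.08)), (np.float64(114.2947265625), np.float64(1.12)), (np.float64(99.084130859375), np.float64(1.2)), (np.float64(95.941064453125), np.float64(1.14))]
0.85 1.1 [ -0.    -15.     -6.     -0.009   0.      0.   ]
0.8 1.08 [-0.    -9.    -4.     0.015  0.     0.   ]
0.75 1.05 [-0.    -3.    -3.     0.038  0.     0.   ]
0.7 1.03 [-0.     3.    -1.     0.062  0.     0.   ]
0.65 1.01 [-0.     8.     2.     0.085  0.     0.   ]
0.6 0.98 [-0.    14.     4.     0.109  0.     0.   ]
0.55 0.96 [-0.    19.     7.     0.132  0.     0.   ]
0.5 0.94 [-0.    25.    11.     0.156  0.     0.   ]
0.45 0.91 [-0.    30.    14.     0.179  0.     0.   ]
0.4 0.89 [-0.    35.    18.     0.203  0.     0.   ]
0.35 0.86 [-0.    39.    22.     0.227  0.     0.   ]
0.3 0.84 [-0.   44.   26.    0.25  0.    0.  ]
0.25 0.82 [-0.    48.    31.     0.274  0.     0.   ]
0.2 0.79 [-0.    52.    36.     0.297  0.     0.   ]
0.15 0.77 [-0.    56.    41.     0.321  0.     0.   ]
0.1 0.75 [-0.    59.    46.     0.344  0.     0.   ]
0.05 0.72 [-0.    62.    51.     0.368  0.     0.   ]
-0.0 0.7 [-0.    65.    57.     0.391  0.     0.   ]
```

Request:
jog_arm:
  plan: [0,0,0,0,0,0,60,0,0,0,0,0,0,60,0,0,0,0,0,0,60,0,0,0,0,0,0,60]

```text
t: 8.95
ee_pos: [525.2, -29.8, 137.7]
tool_rot: [-0.029, 0.12, 0.964, -0.236]
contact_force: [0.6, -0.4, 1.2]
finger_gap: 0.699
grip_force: 0.0
```

```bash
python3 look.py l2;python3 -c "
import cv2;cv2.imwrite('pics/l2z.png',cv2.resize(cv2.imread('pics/l2.png')[120:270,200:340],None,fx=4,fy=4,interpolation=0))"
```

```text
8.95 [525.16926698 -29.80335471 137.66025603] [ 0.56669396 -0.43583738  1.22075824] 0.0 [ 0.47  0.38 -0.39  0.39 -1.16 -2.51]
[(np.float64(152.572509765625), np.float64(1.08)), (np.float64(146.868896484375), np.float64(1.06)), (np.float64(123.79736328125), np.float64(1.16)), (np.float64(123.722216796875), np.float64(1.18)), (np.float64(123.544775390625), np.float64(1.04))]
```

View pics/l2z.png

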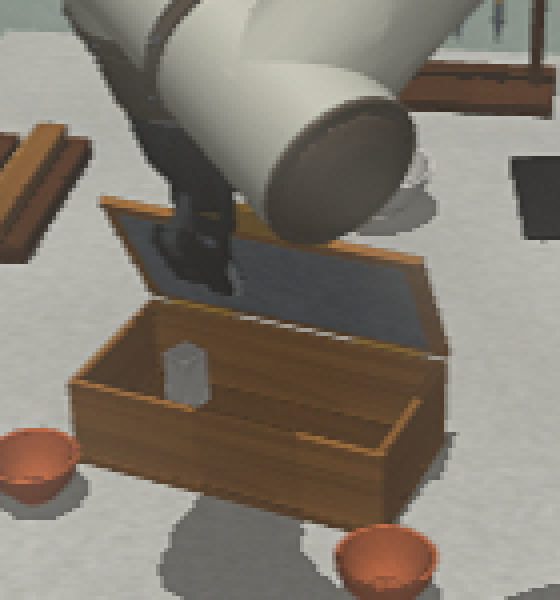

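Request:
jog_arm:
  plan: [0,0,0,0,0,0,60,0,0,0,0,0,0,60,0,0,0,0,0,0,60,0,0,0,0,0,0,60]

```text
t: 9.5
ee_pos: [525.1, -29.8, 137.7]
tool_rot: [-0.029, 0.12, 0.964, -0.236]
contact_force: [0.3, 0.0, 0.0]
finger_gap: 0.703
grip_force: 0.0
```

```bash
python3 look.py l3;python3 -c "
import cv2;cv2.imwrite('pics/l3z.png',cv2.resize(cv2.imread('pics/l3.png')[120:270,200:340],None,fx=4,fy=4,interpolation=0))
a=cv2.imread('pics/l2.png').astype(int);b=cv2.imread('pics/l3.png').astype(int);print(abs(a-b)[120:270,200:340].sum(2).max(),(abs(a-b)[120:270,200:340].sum(2)>60).sum())"
```

```text
9.5 [525.12907637 -29.82956363 137.65018717] [0.27330381 0.0136746  0.04610255] 0.0 [ 0.47  0.38 -0.39  0.39 -1.16 -2.51]
[(np.float64(135.760888671875), np.float64(0.98)), (np.float64(132.097705078125), np.float64(1.0)), (np.float64(123.407763671875), np.float64(1.16)), (np.float64(121.77265625), np.float64(1.18)), (np.float64(111.85263671875), np.float64(0.96))]
386 440
```

Request:
jog_arm:
  plan: [0,-3,-1,0.005,0,0,60,0,-6,-3,0.01,0,0,60,0,-9,-4,0.015,0,0,60,0,-9,-4,0.015,0,0,60,0,-9,-4,0.015,0,0,60,0,-9,-4,0.015,0,0,60,0,-9,-4,0.015,0,0,60]

```text
t: 10.42
ee_pos: [523.7, -35.7, 145.3]
tool_rot: [-0.03, 0.12, 0.962, -0.243]
contact_force: [-0.0, 1.1, 0.4]
finger_gap: 0.704
grip_force: 0.3
```

```bash
python3 look.py l4
```

```text
10.425 [523.73243554 -35.67556448 145.33240968] [-0.00840196  1.09119426  0.37873227] 0.2721182070672512 [ 0.47  0.38 -0.38  0.4  -1.18 -2.51]
[(np.float64(116.5337890625), np.float64(1.16)), (np.float64(111.616259765625), np.float64(1.18)), (np.float64(109.216015625), np.float64(0.86)), (np.float64(98.73828125), np.float64(1.56)), (np.float64(98.6197265625), np.float64(1.14))]
```

Request:
jog_arm:
  plan: [0,0,0,0,0,0,60,0,0,0,0,0,0,60,0,0,0,0,0,0,60,0,0,0,0,0,0,60]

```text
t: 10.98
ee_pos: [523.7, -35.7, 145.4]
tool_rot: [-0.03, 0.12, 0.962, -0.243]
contact_force: [0.4, 1.5, 0.2]
finger_gap: 0.7
grip_force: 0.5
```

```bash
python3 look.py l5;python3 - <<'E'
import cv2
from h import *
from rig import *
cv2.imwrite('pics/l5z.png',cv2.resize(cv2.imread('pics/l5.png')[120:270,200:340],None,fx=4,fy=4,interpolation=0))
np.set_printoptions(suppress=True)
q=np.load("q.npy");s=sense()
for a,b in zip(np.arange(.8,-.11,-.05),np.linspace(1.08,.68,19)):print(a.round(2),b.round(2),rel(s,*catch(q,a,b,60)))
E
```

```text
10.975 [523.73781271 -35.6934045  145.36141273] [0.40072333 1.51188327 0.19868729] 0.4789603839162737 [ 0.47  0.38 -0.38  0.4  -1.18 -2.51]
[(np.float64(116.460400390625), np.float64(1.16)), (np.float64(110.885888671875), np.float64(1.18)), (np.float64(108.852197265625), np.float64(0.86)), (np.float64(99.120458984375), np.float64(1.14)), (np.float64(99.021728515625), np.float64(1.56))]
0.8 1.08 [-0.    -0.    -0.    -0.004  0.     0.001]
0.75 1.06 [-0.     6.     1.     0.018  0.     0.001]
0.7 1.04 [-0.    12.     3.     0.04   0.     0.001]
0.65 1.01 [-0.    18.     6.     0.063  0.     0.001]
0.6 0.99 [-0.    23.     8.     0.085  0.     0.001]
0.55 0.97 [-0.    29.    11.     0.107  0.     0.001]
0.5 0.95 [-0.    34.    14.     0.129  0.     0.001]
0.45 0.92 [-0.    39.    18.     0.151  0.     0.001]
0.4 0.9 [-0.    44.    22.     0.174  0.     0.001]
0.35 0.88 [-0.    49.    26.     0.196  0.     0.001]
0.3 0.86 [-0.    54.    30.     0.218  0.     0.001]
0.25 0.84 [-0.    58.    35.     0.24   0.     0.001]
0.2 0.81 [-0.    62.    40.     0.263  0.     0.001]
0.15 0.79 [-0.    66.    45.     0.285  0.001  0.001]
0.1 0.77 [-0.    69.    50.     0.307  0.001  0.001]
0.05 0.75 [-0.    73.    55.     0.329  0.001  0.001]
-0.0 0.72 [-0.    75.    61.     0.351  0.001  0.   ]
-0.05 0.7 [-0.    78.    67.     0.374  0.001  0.   ]
-0.1 0.68 [-0.    80.    73.     0.396  0.001  0.   ]
```

View pics/l5z.png

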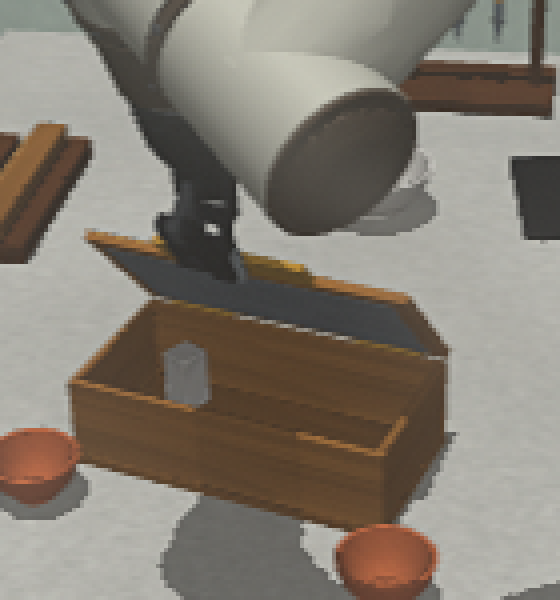

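Request:
jog_arm:
  plan: [0,3,1,0.01,0,0,60,0,6,2,0.018,0,0,60,0,9,3,0.029,0,0,60,0,12,4,0.04,0,0,60,0,15,6,0.052,0,0,60,0,18,8,0.063,0,0,60,0,20.5,9,0.074,0,0,60,0,23,10,0.085,0,0,60,0,26,12,0.096,0,0,60,0,29,14,0.107,0,0,60,0,31.5,15.5,0.118,0,0,60,0,34,17,0.129,0,0,60,0,36.5,19,0.14,0,0,60,0,39,21,0.151,0,0,60,0,41.5,23,0.163,0,0,60,0,44,25,0.174,0,0,60,0,46.5,27,0.185,0,0,60,0,49,30,0.196,0,0,60]

```text
t: 13.28
ee_pos: [530.8, -7.7, 95.5]
tool_rot: [-0.042, 0.116, 0.934, -0.336]
contact_force: [-0.4, 0.9, 0.9]
finger_gap: 0.701
grip_force: 0.4
```

```bash
python3 look.py l6;python3 - <<'E'
import cv2
from h import *
from rig import *
cv2.imwrite('pics/l6z.png',cv2.resize(cv2.imread('pics/l6.png')[120:270,200:340],None,fx=4,fy=4,interpolation=0))
np.set_printoptions(suppress=True)
q=np.load("q.npy");s=sense()
for a,b in zip(np.arange(.35,-.16,-.05),np.linspace(.88,.66,11)):print(a.round(2),b.round(2),rel(s,*catch(q,a,b,60,ov=19)))
E
```

```text
13.275 [530.82695548  -7.65739093  95.48002399] [-0.43527161  0.88454854  0.85322131] 0.4468130087479949 [ 0.56  0.53 -0.4   0.49 -1.22 -2.69]
[(np.float64(65.820166015625), np.float64(0.86)), (np.float64(60.92646484375), np.float64(0.76)), (np.float64(56.51708984375), np.float64(0.78)), (np.float64(55.707177734375), np.float64(0.74)), (np.float64(53.9265625), np.float64(0.72))]
0.35 0.88 [-0.    -1.    -1.    -0.001  0.     0.001]
0.3 0.86 [-0.     4.     3.     0.021  0.     0.001]
0.25 0.84 [-0.     9.     6.     0.043  0.     0.001]
0.2 0.81 [-0.    14.    10.     0.065  0.     0.001]
0.15 0.79 [-0.    18.    14.     0.087  0.     0.001]
0.1 0.77 [-0.    23.    19.     0.109  0.     0.001]
0.05 0.75 [-0.    27.    24.     0.131  0.     0.001]
0.0 0.73 [-0.    31.    29.     0.153  0.     0.001]
-0.05 0.7 [-0.    34.    34.     0.175  0.     0.001]
-0.1 0.68 [-0.    38.    39.     0.197  0.     0.001]
-0.15 0.66 [-0.    41.    45.     0.219  0.     0.001]
```

View pics/l6z.png

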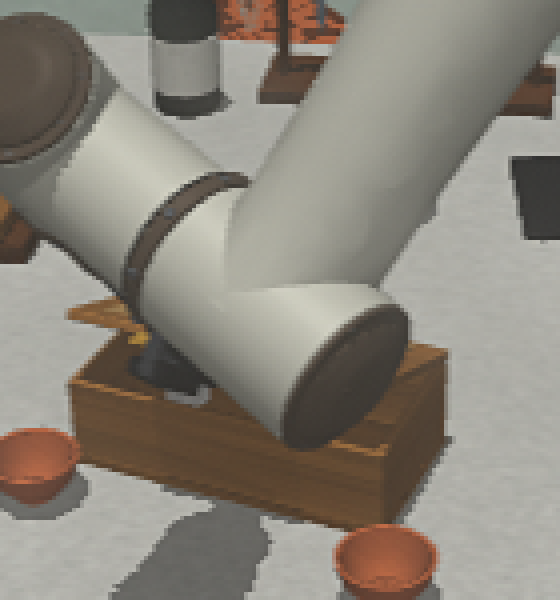

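Request:
jog_arm:
  plan: [0,2,1,0.01,0,0,60,0,4,3,0.021,0,0,60,0,6.5,4.5,0.032,0,0,60,0,9,6,0.043,0,0,60,0,11.5,8,0.054,0,0,60,0,14,10,0.065,0,0,60,0,16,12,0.076,0,0,60,0,18,14,0.087,0,0,60,0,20.5,16.5,0.098,0,0,60,0,23,19,0.109,0,0,60,0,25,21.5,0.12,0,0,60,0,27,24,0.131,0,0,60,0,29,26.5,0.142,0,0,60,0,30,27.7,0.148,0,0,60,0,31,29,0.153,0,0,60]

```text
t: 15.2
ee_pos: [532.3, -2.3, 53.5]
tool_rot: [-0.05, 0.113, 0.905, -0.406]
contact_force: [0.9, 1.8, 0.5]
finger_gap: 0.699
grip_force: 1.2
```

```bash
cat > ang.py <<'E'
from h import *
from rig import *
import cv2
np.set_printoptions(suppress=True)
q=np.load("q.npy");s=sense();print(s["t"],s["ee_pos"],s["contact_force"],s["grip_force"],s["joint_positions"].round(2))
# visible far end of lid in top/side: contrast across far edge and front edge
for n in("side","top"):
    m=camera_model(n);g=cv2.GaussianBlur(camera(n),(3,3),0).astype(float);cv2.imwrite(f"pics/{n}_{s['t']:.1f}.png",g[:,:,::-1])
    def val(P):
        u=proj(m,case2w(q,P)).astype(np.float32);return cv2.remap(g,u[:,0].reshape(-1,1),u[:,1].reshape(-1,1),1)[:,0]
    b=[]
    for a in np.arange(-.05,.6,.02):
        ys=np.linspace(75,112,20)
        b.append((np.abs(val([lidpt(133,y,a,4) for y in ys])-val([lidpt(121,y,a,4) for y in ys])).sum(1).mean().round(),a.round(2)))
    print(n,sorted(b)[::-1][:6])
E
python3 ang.py
python3 - <<'E'
from h import *
from rig import *
np.set_printoptions(suppress=True)
q=np.load("q.npy");s=sense()
for a,b in zip(np.arange(0,-.21,-.05),np.linspace(.73,.64,5)):print(a.round(2),b.round(2),rel(s,*catch(q,a,b,60,ov=19)))
E
```

```text
15.2 [532.33139032  -2.31225676  53.45369024] [0.86725507 1.75067691 0.47758309] 1.2157117947936058 [ 0.6   0.67 -0.4   0.55 -1.25 -2.8 ]
side [(np.float64(38.0), np.float64(-0.05)), (np.float64(36.0), np.float64(-0.03)), (np.float64(33.0), np.float64(-0.01)), (np.float64(31.0), np.float64(0.01)), (np.float64(28.0), np.float64(0.03)), (np.float64(26.0), np.float64(0.05))]
top [(np.float64(79.0), np.float64(0.01)), (np.float64(79.0), np.float64(-0.01)), (np.float64(78.0), np.float64(0.05)), (np.float64(78.0), np.float64(0.03)), (np.float64(78.0), np.float64(-0.03)), (np.float64(77.0), np.float64(0.07))]
0.0 0.73 [ 0.     0.     0.    -0.003  0.001  0.001]
-0.05 0.71 [0.    5.    5.    0.02  0.001 0.001]
-0.1 0.68 [ 0.     9.    10.     0.042  0.001  0.001]
-0.15 0.66 [ 0.    12.    15.     0.065  0.001  0.001]
-0.2 0.64 [ 0.    16.    20.     0.087  0.001  0.   ][ WARN:0@0.469] global loadsave.cpp:1063 imwrite_ Unsupported depth image for selected encoder is fallbacked to CV_8U.
```

Request:
jog_arm:
  plan: [0,1,1,0.005,0,0,60,0,2,2,0.009,0,0,60,0,3,3,0.013,0,0,60,0,4,4,0.017,0,0,60,0,5,5,0.02,0,0,60,0,6,6,0.024,0,0,60,0,7,7,0.03,0,0,60,0,7,7,0.03,0,0,60]

```text
t: 16.3
ee_pos: [531.8, -3.2, 43.5]
tool_rot: [-0.053, 0.112, 0.899, -0.42]
contact_force: [-0.4, 0.4, 0.1]
finger_gap: 0.704
grip_force: 0.0
```

```bash
python3 ang.py 2>/dev/null
```

```text
16.3 [531.80687656  -3.17330503  43.53850676] [-0.41018983  0.39448731  0.09407998] 0.0 [ 0.6   0.69 -0.4   0.56 -1.26 -2.82]
side [(np.float64(70.0), np.float64(0.45)), (np.float64(63.0), np.float64(0.53)), (np.float64(62.0), np.float64(0.51)), (np.float64(61.0), np.float64(0.47)), (np.float64(58.0), np.float64(0.43)), (np.float64(53.0), np.float64(0.49))]
top [(np.float64(78.0), np.float64(0.03)), (np.float64(78.0), np.float64(0.01)), (np.float64(78.0), np.float64(-0.01)), (np.float64(77.0), np.float64(0.07)), (np.float64(77.0), np.float64(0.05)), (np.float64(77.0), np.float64(-0.03))]
```

Request:
jog_arm:
  plan: [0,1,0,0,0,0,60,0,2,0,0,0,0,60,0,3,0,0,0,0,60,0,4,0,0,0,0,60]

```text
t: 16.9
ee_pos: [532.6, -0.6, 40.6]
tool_rot: [-0.052, 0.112, 0.899, -0.42]
contact_force: [0.1, -0.4, -1.0]
finger_gap: 0.703
grip_force: 0.0
```

```bash
python3 ang.py 2>/dev/null >o; head -1 o; ls pics
python3 - <<'E'
import glob,cv2
from h import *
from rig import *
q=np.load("q.npy")
# lid far front corner neighbourhood differences
for n in("side","top"):
    f=sorted(glob.glob(f"pics/{n}_*.png"));m=camera_model(n)
    u=proj(m,case2w(q,lidpt(126,115,0,8))).astype(int);print(n,f,u)
    I=[cv2.imread(x).astype(int)[u[1]-12:u[1]+12,u[0]-12:u[0]+12] for x in f]
    for a,b in zip(I,I[1:]):d=abs(a-b).sum(2);print(d.max(),d.mean().round(2))
E
```

```text
16.9 [532.57134382  -0.56551134  40.60441455] [ 0.12523639 -0.43826168 -0.95195625] 0.0 [ 0.61  0.7  -0.4   0.56 -1.26 -2.82]
c2.png
c3.png
l1.png
l2.png
l2z.png
l3.png
l3z.png
l4.png
l5.png
l5z.png
l6.png
l6z.png
s1.png
side0.png
side_15.2.png
side_16.3.png
side_16.9.png
top0.png
top_15.2.png
top_16.3.png
top_16.9.png
w1.png
z.png
side ['pics/side_15.2.png', 'pics/side_16.3.png', 'pics/side_16.9.png'] [218 212]
207 72.69
61 14.32
top ['pics/top_15.2.png', 'pics/top_16.3.png', 'pics/top_16.9.png'] [273 156]
16 3.23
9 2.45
```

Request:
jog_arm:
  plan: [0,0,0,0,0,0,63,0,0,0,0,0,0,66,0,0,0,0,0,0,69,0,0,0,0,0,0,72,0,0,0,0,0,0,72,0,0,0,0,0,0,72]

```text
t: 17.75
ee_pos: [532.5, -0.6, 40.6]
tool_rot: [-0.052, 0.112, 0.899, -0.42]
contact_force: [-0.6, 0.0, -0.5]
finger_gap: 0.841
grip_force: 0.0
```

```bash
python3 ang.py 2>/dev/null >o; head -1 o
python3 - <<'E'
import cv2
from h import *
from rig import *
import glob
q=np.load("q.npy")
f=sorted(glob.glob("pics/side_*.png"));a,b=[cv2.imread(x).astype(int) for x in f[-2:]];m=camera_model("side")
d=abs(a-b).sum(2);ys,xs=np.where(d>40);print(len(ys),xs.min(initial=999),xs.max(initial=0),ys.min(initial=999),ys.max(initial=0))
for n in[(126,120),(126,60),(126,-120),(0,120),(154,0)]:print(n,proj(m,case2w(q,lidpt(*n,0,8))).round())
w=camera_model("wrist");im=camera("wrist");cv2.imwrite("pics/w9.png",im[:,:,::-1])
E
```

```text
17.75 [532.54632428  -0.62056492  40.63674183] [-0.64884517  0.01176061 -0.50194672] 0.0 [ 0.61  0.7  -0.4   0.56 -1.26 -2.82]
96 204 395 57 339
(126, 120) [217. 212.]
(126, 60) [236. 216.]
(126, -120) [297. 230.]
(0, 120) [238. 191.]
(154, 0) [251. 226.]
```

Run:
```python
import cv2,glob
from h import *
from rig import *
f=sorted(glob.glob("pics/side_*.png"));a,b=[cv2.imread(x).astype(int) for x in f[-2:]]
d=abs(a-b).sum(2)>40
n,l,st,c=cv2.connectedComponentsWithStats(d.astype(np.uint8),connectivity=8);print(st[1:][st[1:,4]>3])
# vertical profile near far lid corner and near corner: rows where the front top edge shows
q=np.load("q.npy");m=camera_model("side")
o=b
for y in(110,80,-60,-90,-110):
    u=proj(m,case2w(q,lidpt(126,y,0,8))).astype(int);print(y,u,[tuple(o[r,u[0]]) and int(o[r,u[0]].sum()) for r in range(u[1]-14,u[1]+18)])
```

```text
[[352  57   1   4   4]
 [242 191   5   3   8]
 [249 192   2   2   4]
 [254 194   6   5  18]
 [249 200   3   5  13]
 [257 201   5   8  26]
 [256 210   3   3   9]]
110 [220 212] [536, 542, 549, 556, 564, 570, 577, 585, 591, 591, 589, 582, 576, 568, 562, 555, 549, 540, 534, 528, 521, 515, 510, 502, 494, 483, 473, 464, 453, 439, 428, 416]
80 [229 214] [484, 500, 514, 527, 536, 543, 551, 557, 564, 573, 580, 586, 592, 594, 591, 584, 576, 570, 564, 557, 549, 543, 536, 530, 524, 518, 511, 504, 494, 485, 476, 466]
-60 [275 225] [458, 457, 457, 456, 455, 456, 456, 454, 454, 453, 451, 448, 445, 444, 442, 442, 443, 444, 444, 442, 439, 435, 432, 429, 426, 423, 421, 419, 413, 408, 451, 545]
-90 [286 227] [410, 407, 403, 399, 392, 385, 381, 379, 377, 377, 376, 377, 376, 375, 373, 372, 369, 360, 350, 344, 341, 341, 338, 335, 331, 379, 482, 536, 542, 548, 553, 561]
-110 [293 229] [351, 342, 337, 335, 333, 330, 327, 325, 324, 321, 319, 316, 314, 311, 305, 298, 286, 265, 245, 233, 228, 228, 238, 298, 413, 482, 496, 472, 393, 295, 227, 194]
```

Request:
jog_arm:
  plan: [0,0,-10,0,0,0,72,0,0,-25,0,0,0,72,0,0,-45,0,0,0,72,0,0,-70,0,0,0,72,0,0,-100,0,0,0,72,0,0,-140,0,0,0,72,0,0,-180,0,0,0,72,0,0,-200,0,0,0,72,0,0,-200,0,0,0,72,0,0,-200,0,0,0,72]

```text
t: 19.15
ee_pos: [569.6, 147.7, 168.6]
tool_rot: [-0.053, 0.112, 0.899, -0.42]
contact_force: [-0.2, 0.1, -0.3]
finger_gap: 0.841
grip_force: 0.0
```

Run:
```python
import cv2
from h import *
from rig import *
from scipy.optimize import least_squares
q=np.load("q.npy");s=sense();print(s["t"],s["ee_pos"],s["contact_force"])
for n in("top","wrist","side"):
    m=camera_model(n);im=camera(n);cv2.imwrite(f"pics/f_{n}.png",im[:,:,::-1])
    g=cv2.GaussianBlur(im,(3,3),0).astype(float)
    def val(P):
        u=proj(m,case2w(q,P)).astype(np.float32);return cv2.remap(g,u[:,0].reshape(-1,1),u[:,1].reshape(-1,1),1)[:,0]
    for lab,fn in(("panel y-",lambda a:[(126,y) for y in np.linspace(-112,-65,20)]),("panel y+",lambda a:[(126,y) for y in np.linspace(65,112,20)]),("tab",lambda a:[(154,y) for y in np.linspace(-48,48,40)])):
        b=[]
        for a in np.arange(-.1,.7,.02):
            L=fn(a);b.append((np.abs(val([lidpt(r+5,y,a,7) for r,y in L])-val([lidpt(r-5,y,a,7) for r,y in L])).sum(1).mean().round(),a.round(2)))
        print(n,lab,[(float(x),float(y)) for x,y in sorted(b)[::-1][:4]])
```

```text
19.15 [569.6030734  147.73154094 168.57455837] [-0.20897638  0.06667163 -0.29419317]
top panel y- [(78.0, 0.04), (78.0, 0.02), (77.0, 0.06), (77.0, 0.0)]
top panel y+ [(67.0, 0.04), (67.0, 0.02), (66.0, 0.06), (66.0, 0.0)]
top tab [(70.0, 0.6), (68.0, 0.58), (64.0, 0.62), (60.0, 0.1)]
wrist panel y- [(98.0, -0.04), (88.0, -0.02), (63.0, 0.1), (57.0, 0.08)]
wrist panel y+ [(146.0, 0.66), (102.0, 0.64), (83.0, -0.02), (81.0, -0.04)]
wrist tab [(179.0, -0.04), (152.0, -0.06), (127.0, -0.02), (99.0, 0.2)]
side panel y- [(65.0, -0.04), (61.0, -0.02), (56.0, 0.1), (43.0, 0.08)]
side panel y+ [(51.0, 0.68), (51.0, 0.66), (49.0, 0.64), (43.0, 0.62)]
side tab [(41.0, -0.04), (34.0, -0.06), (29.0, -0.02), (17.0, -0.08)]
```

```bash
python3 -c "
from rig import *
print(sign_off())"
```

```text
the job is handed in; nothing more can be done
None
```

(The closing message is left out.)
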